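# Lock the strainer into the wash pot's bayonet collar

### The arm

A 6-joint arm with a two-finger parallel gripper is mounted at the origin on a cart in front of the work surface, level with it; the furniture and walls round the work are solid. World frame = base frame: x ahead of the robot, y to its left, z up, the work surface at z = 0. Lengths are in m, angles in rad, forces in N, time in s.
With the tool pointing down it reaches from about 0.35 to 1 m from the base axis. Payload 7.1 kg.
Tool frame: the origin (TCP) lies on the centre line of the jaws, within the pads' length; the fingertips stand 11 mm ahead of it and the grasp point (between the pads) lies 8 mm behind it; z points along the fingers, y is the line along which they close (so a half turn about z gives the same grasp; the last joint's range is limited). The gripper opens to 85 mm and grips with 20 to 120 N. Pads are 22 mm wide; open, the fingers measure 114 mm over their backs; the gripper's body (76 mm by 85 mm) begins 54 mm behind the grasp point. The pads swing forward as they close: fully open they stand 13 mm farther back than shut.
Start: joints at [-1.249, 0.423, 1.63, -0, 1.089, -0.019], TCP at [0.209, -0.589, 0.242] pointing down, gripper open.
Joint ranges: [-3, 3], [-0.9, 2.11], [0.09, 2.58], [-1.31, 4.45], [0.11, 2.69], [-2.54, 2.54]. Speed limits (rad/s): [2.39, 2.39, 3.01, 3.14, 3.14, 3.14].

### API

Orientations are given as a unit quaternion [x, y, z, w].
In Python, from workcell import arm, read_camera, get_calibration, job, spotter gives the robot as it stands.
- The arm moves only by the tool play_rows, never from a script. Its argument "deltas" is text: rows parted by semicolons, each of 7 numbers parted by spaces: the gripper's target within -1 to 1 (shut at 1, half-way at 0, fully open at -1), then the shift along the tool's x, y, z normalised to -1 to 1, where 1 is 100 cm, then the turn, a rotation vector about the tool's x, y, z normalised to -1 to 1, where 1 is pi rad. In form: jaw dx dy dz rx ry rz; .... A call has 1 to 20 rows; each row is the pose to reach, as a shift and turn from the pose commanded when the call began, along the tool's axes at that moment, turning the shorter way round; what a row does not reach only later rows make up. A row lasts 1/12 s, in which the tool goes at most 41.7 mm and 7.16 degrees, less where a joint would pass 70% of its speed; a pose out of reach is approached as far as the arm can. A call with a number of a shift or a turn outside -1 to 1 is refused whole. A call with a gripper value outside its range is refused whole. The fingers move at their own pace and stop on an object; "squeeze" is the grip in N (left out, the last holds). Time passes only in rows, so rows that repeat a pose let the fingers close. It gives the time, the measured TCP pose, the force, the opening and the grip force at its end, in the units of the state.
- arm.sense(): the state, without advancing time (a new reading comes with each control period).
- read_camera(name): name is "scene" or "top"; returns the picture (420x560x3 uint8, blue, green, red); there is no depth.
- get_calibration(name): a dict with "fov_y" (degrees; the focal length in pixels is half the picture's height over the tangent of half this angle, whatever the lens; pixels are square), "cx", "cy" (the principal point, pixels), "world_to_cam" (4x4, takes a point from world to camera coordinates). Camera axes: x right, y up, looking along -z (the intrinsics and any distortion apply to the point x, -y, -z); pixel columns grow to the right and rows downward; lengths in m; the calibration is good to about 2 mm. A picture is of the moment at which its call begins. get_calibration takes no time and is no camera call.
- job.hand_in(): hands the job in; it is judged then, once.
Trained networks look in the newest picture that a camera, given by its name, has taken for a name from the list of things; names that differ only in an ending like _2 or _b are one class to them, and where a whole thing is asked for, a point or a joint stands for the part that bears it (a point fixed in the world has none). Each returns a list of dicts, best first, with "confidence" (0 to 1); they miss things now and then, are a little off and sometimes report something else, mostly with a low value. They report only what shows in the picture. A call takes as long as a camera call. They do not tell look-alikes from the thing itself.
- spotter.silhouettes(target, camera): "pixels" (420x560 bool, what is visible of it) and "extent" ([left, top, width, height] in pixels, round what is visible of it).
The state is a dict: "t": time; "joint_positions": joint angles; "qvel": joint speeds; "joint_efforts": joint torques, N m; "eef_pos": TCP position; "tool_rot": TCP orientation; "contact_force": force on the tool from outside, world axes, zero at the start; "moment": the same for the moment, N m; "gripper_width": opening from 0.0 (shut) to 1.0 (fully open); "grip_force": force on a finger pad.
Only numpy, scipy, OpenCV 4.12 (cv2) and the standard library are available. Lean on these libraries where they do the work, as an engineer would, in place of code of your own. Each camera call takes 0.05 s, during which the arm holds its last target. There are 200 camera calls.

### The job

Pick up the strainer by its wooden handle and hang it in the collar of the wash pot: let its two side lugs down the two open slots, then twist it clockwise (seen from above) until both lugs drop into the locking notches, and let go so that it hangs there level and locked. Feel your way in and turn gently, as the collar is sprung and must not be forced, and leave the ink tin, the brush and the whetstone where they are.

Things in the scene. Friction and masses are not known exactly. Their poses are not given: they have to be found in the camera images.
- strainer: Loose steel strainer, 0.2 to 0.33 kg: a drum 72 mm in diameter, 40 mm high, perforated top, bevelled bottom edge. Origin: centre of its underside, z up. Two round dark lugs 8 mm thick stick out along its +y and -y to 54 mm from the axis, centre line 34 mm above the underside. Wooden bridge handle over the top along its y. Alike half a turn round.
- strainer_handle (a point): Middle of the strainer's wooden handle bar, on the strainer's axis 70 mm above its underside. Bar 12 mm thick along the strainer's x, 64 mm long along its y (in line with the lugs), 16 mm high, on two 8 mm posts at y = +-26 mm; 22 mm free between drum top and bar. Axes as the strainer's.
- wash_pot: Fixed round grey steel pot 120 mm in diameter, its wall 80 mm high, a wire handle on its +x side reaching 90 mm from the axis. Origin: centre of its underside, z up. An steel bayonet collar stands out of its top on the same axis (inner radius 39 mm, outer 51 mm). Strainer's underside above the pot's: 74 mm with lugs on the collar's top, 58 mm in the passage, 52 mm locked.
- collar_mouth (a point): Centre of the collar's top, 104 mm above the pot's underside, axes as the pot's. Two facing slots 11 mm wide open upward and go 16 mm down. They lie along this y axis only roughly: the collar was pressed in turned up to 0.45 rad either way, which no pose shows; feel or see it. Counterclockwise of each slot is plain wall; the top is flat beside the slots.
- collar_passage (a point): On the axis, 16 mm below the collar's top, at the passage floor. From each slot's foot a level passage 11 mm high runs clockwise seen from above (negative yaw) under a 5 mm roof, to a locking notch 50 degrees (0.87 rad) on, slot centre to notch centre. Notch: 11 mm wide, floor 6 mm deeper; its far wall is the end stop.
- collar_spring (a point): On the axis at the notch floor's level, 22 mm below the collar's top. The whole collar rides on springs: it starts to yield downward at 5 N and goes 6 mm at most (at 9 N), then is rigid; let go it comes back up. It cannot turn or shift sideways. These three points stay with the pot and do not show the yielding. More than 25 N between strainer and collar is forcing it.
- ink_tin: Bystander: round tin with black lid, 86 mm in diameter, 47 mm high; origin at the centre of its underside.
- type_brush: Bystander: wooden-handled bristle brush, 40 x 177 x 42 mm, lying; origin at the centre of its underside, long along its y.
- whetstone: Bystander: flat two-tone stone, 34 x 74 x 12 mm; origin at the centre of its underside.
Things that resemble listed ones, but are neither listed nor needed, are in the scene too. Leave any orange look-alike of the strainer alone.

How it is judged:
By the outcome, as a careful person would: the job done as asked, in the order asked, and still so for the second after the job is handed in, with the robot touching nothing.
It also fails if it takes over 72 s, if anything falls off the work surface, if the arm or the gripper's body presses on something with over 40 N, if the wrist force passes 120 N, or if a joint passes its speed limit or range.

## Working session

There is one attempt and no reset: what is moved stays moved. The work goes in short steps, Python scripts to look and compute and a tool call to move; the robot and the scene stay as the last step left them, time stands still between calls to the robot, and variables do not carry over. Pictures are saved under pics/ and viewed, at most 10 in all, crops included, and the job is handed in when it is done.

Besides the shell and the picture viewer there is one more tool, called as name(argument=value, ...), one argument or row to a line, values as JSON. play_rows: Moves the arm, as the interface text tells. Its arguments: {"type":"object","properties":{"deltas":{"type":"string"},"squeeze":{"type":"number"}},"required":["deltas"]}

```bash
mkdir -p pics; python3 - <<'E'
from workcell import arm, read_camera, get_calibration, spotter
import cv2,numpy as np
a=read_camera("scene");b=read_camera("top")
cv2.imwrite("pics/s0.png",a);cv2.imwrite("pics/t0.png",b)
for c in("scene","top"):
    k=get_calibration(c);print(c,{x:(np.round(v,4).tolist() if not isinstance(v,str) else v) for x,v in k.items()})
    for n in("strainer","wash_pot"):
        for d in spotter.silhouettes(n,c):print(n,d["confidence"],d["extent"])
print(arm.sense())
E
```

```text
scene {'fov_y': 49.6053, 'cx': 279.4176, 'cy': 204.6155, 'world_to_cam': [[-0.6744, -0.7383, 0.0046, 0.3774], [0.3344, -0.2998, 0.8935, -0.2439], [-0.6583, 0.6041, 0.4491, -1.0381], [0.0, 0.0, 0.0, 1.0]]}
strainer 0.93 [225.1, 231.9, 31.2, 38.1]
strainer 0.89 [266.3, 213.6, 23.5, 34.3]
strainer 0.74 [287.0, 241.7, 39.0, 28.2]
strainer 0.68 [190.3, 264.4, 32.9, 41.8]
strainer 0.68 [248.3, 256.8, 31.4, 42.0]
wash_pot 0.55 [300.4, 182.6, 38.4, 46.9]
wash_pot 0.53 [246.3, 191.4, 23.0, 26.1]
top {'fov_y': 48.0801, 'cx': 279.2467, 'cy': 199.7175, 'world_to_cam': [[-0.0028, -1.0, -0.0068, 0.0556], [0.9807, -0.0041, 0.1955, -0.5372], [-0.1955, -0.0061, 0.9807, -1.0492], [0.0, 0.0, 0.0, 1.0]]}
strainer 0.89 [250.7, 207.3, 35.1, 35.9]
strainer 0.82 [186.9, 213.4, 39.9, 32.0]
strainer 0.72 [236.3, 269.0, 45.1, 31.0]
strainer 0.69 [128.1, 230.6, 33.6, 46.7]
strainer 0.62 [180.7, 270.1, 35.5, 34.0]
wash_pot 0.96 [318.1, 180.6, 58.9, 63.8]
wash_pot 0.16 [185.0, 214.3, 45.5, 28.7]
{'t': 0.3, 'joint_positions': array([-1.24898221e+00,  4.23370183e-01,  1.63014625e+00, -1.53155892e-05,
        1.08861219e+00, -1.90183300e-02]), 'qvel': array([ 0.00073469,  0.00054645, -0.0023022 ,  0.00106637, -0.00087462,
       -0.00089642]), 'joint_efforts': array([ 9.82145343e-05, -5.56805634e+01, -2.81613314e+01, -9.92273442e-06,
        4.76136935e-03,  6.26582946e-06]), 'eef_pos': array([ 0.20887191, -0.58887151,  0.24205335]), 'tool_rot': array([ 9.85513626e-01,  1.69596054e-01, -4.71236256e-05, -2.63896079e-04]), 'contact_force': array([0.45014291, 0.91432388, 0.24818632]), 'moment': array([-0.02349219,  0.05748851, -0.00146993]), 'grip_force': 0.0, 'gripper_width': 0.9989703131018008}
```

View pics/s0.png

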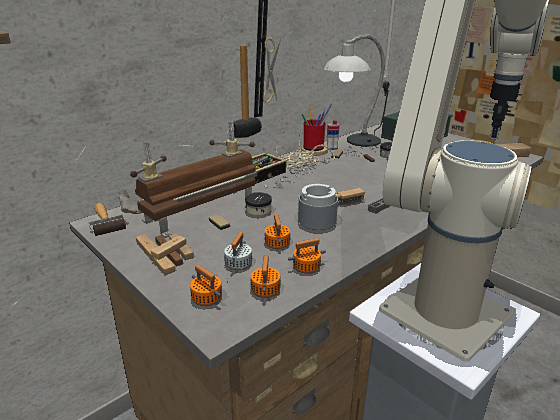

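View pics/t0.png

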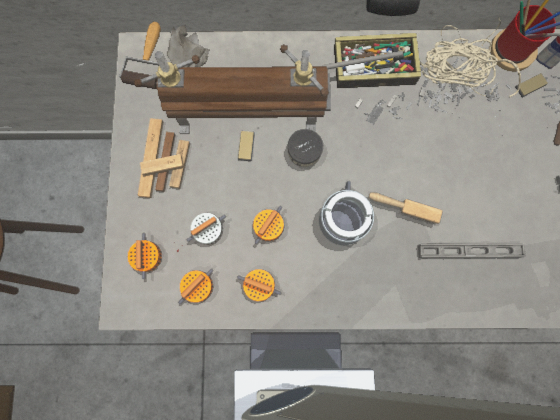

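The scene shows one steel strainer (scene ~(238,257), top ~(206,228)). The four orange ones, at top (143,256), (195,287), (258,285) and (268,225), are look-alikes. The grey steel one fits the description. The pot is at top (347,215), scene (319,207). I'll confirm with one enlarged crop.

```bash
python3 - <<'E'
import cv2,numpy as np
s=cv2.imread("pics/s0.png");t=cv2.imread("pics/t0.png")
def c(im,x,y,w=80,h=60):
    return cv2.resize(im[y-h//2:y+h//2,x-w//2:x+w//2],(400,300),interpolation=cv2.INTER_CUBIC)
cv2.imwrite("pics/c0.png",np.vstack([np.hstack([c(t,206,228),c(t,347,215)]),np.hstack([c(s,238,255),c(s,319,207)])]))
E
```

```text
(no output)
```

View pics/c0.png

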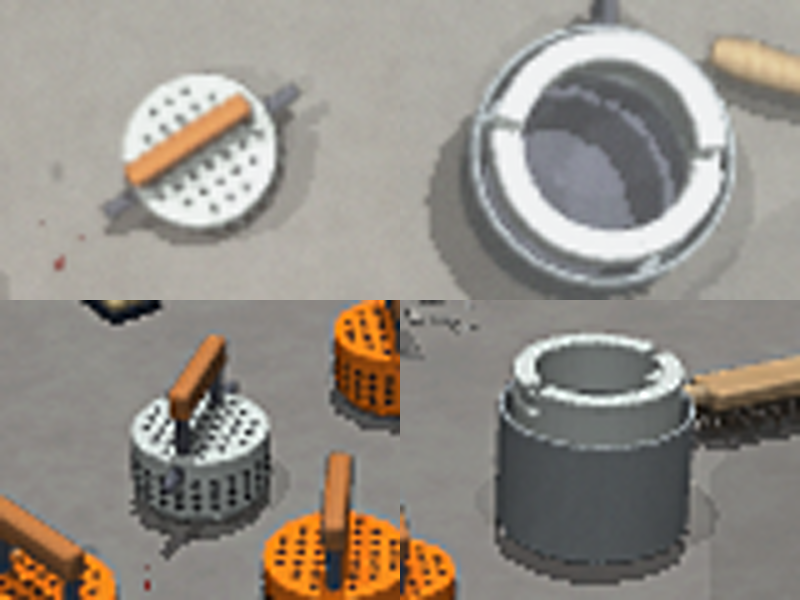

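The crop confirms it: grey-white drum, wooden bar, dark lugs at top px ≈(188,240) and (225,216). The collar slots are at top px ≈(328,209) and (369,216), scene (306,194) and (331,191).

```bash
cat > h.py <<'E'
import numpy as np
from workcell import get_calibration
def ray(c,p):
    k=get_calibration(c);M=np.array(k["world_to_cam"]);f=210/np.tan(np.radians(k["fov_y"]/2))
    d=np.array([(p[0]-k["cx"])/f,-(p[1]-k["cy"])/f,-1]);R=M[:3,:3]
    d=R.T@d;return -R.T@M[:3,3],d/np.linalg.norm(d)
def atz(c,p,z):
    o,d=ray(c,p);return o+d*(z-o[2])/d[2]
def tri(ps,pt):
    A=np.zeros((3,3));b=np.zeros(3)
    for c,p in(("scene",ps),("top",pt)):
        o,d=ray(c,p);P=np.eye(3)-np.outer(d,d);A+=P;b+=P@o
    x=np.linalg.solve(A,b)
    o,d=ray("top",pt);return x,np.linalg.norm((np.eye(3)-np.outer(d,d))@(x-o))*2
E
python3 - <<'E'
from h import *
import cv2
np.set_printoptions(precision=4,suppress=True)
from workcell import get_calibration
print(get_calibration("top").keys())
s=cv2.imread("pics/s0.png");t=cv2.imread("pics/t0.png")
def bar(im,x0,y0,x1,y1):
    h=im[y0:y1,x0:x1].astype(int);m=(h[...,2]-h[...,0]>45)
    m=m.astype(np.uint8);n,l,st,_=cv2.connectedComponentsWithStats(m);i=1+st[1:,4].argmax();m=(l==i).astype(np.uint8)
    r=cv2.minAreaRect(np.argwhere(m)[:,::-1].astype(np.float32));q=cv2.boxPoints(r)
    e=[(q[i]+q[(i+1)%4])/2+[x0,y0] for i in range(4)];L=[np.linalg.norm(q[i]-q[(i+1)%4]) for i in range(4)]
    k=int(np.argmin(L[:2]));return m.sum(),np.array(r[0])+[x0,y0],e[k],e[k+2]
bt=bar(t,186,208,226,245);print("top bar",bt)
bs=bar(s,226,225,248,255);print("scene bar",bs)
print("tri bar c",tri(bs[1],bt[1]))
E1,E2=[atz("top",p,.078) for p in bt[2:]];print(E1,E2,np.linalg.norm(E1-E2),(E1+E2)/2)
# drum disc and lugs
for p in((188.3,240),(224.7,216.3)):print("lug",atz("top",p,.036))
print("drum",atz("top",(206,227.6),.04))
# collar ring
g=t.min(2)[180:245,310:385];m=(g>225).astype(np.uint8);n,l,st,_=cv2.connectedComponentsWithStats(m)
c=np.argwhere(m)[:,::-1].astype(np.float32)
hl=cv2.convexHull(c)
e=cv2.fitEllipse(hl);pc=np.array(e[0])+[310,180];print("ring",pc,e[1],atz("top",pc,.104))
for z in(.104,):
    a,b=atz("top",(328,209.4),z),atz("top",(369,215.8),z);print("slots",a,b,(a+b)/2,np.linalg.norm(a-b),np.degrees(np.arctan2(*(a-b)[1::-1])))
print("tri slots",tri((305.6,194),(328,209.4)),tri((330.6,190.6),(369,215.8)))
E
```

```text
dict_keys(['fov_y', 'cx', 'cy', 'world_to_cam'])
top bar (np.uint64(145), array([202.9513, 225.4242]), array([214.8538, 217.7726]), array([191.0487, 233.0758]))
scene bar (np.uint64(77), array([236.0582, 239.5719]), array([239.9281, 231.0582]), array([232.1884, 248.0856]))
tri bar c (array([0.4756, 0.2287, 0.0698]), np.float64(0.0018010042535730373))
[0.4912 0.2    0.078 ] [0.4564 0.253  0.078 ] 0.0633775799555878 [0.4738 0.2265 0.078 ]
lug [0.4455 0.2671 0.036 ]
lug [0.5014 0.1829 0.036 ]
drum [0.474  0.2257 0.04  ]
ring [348.7192 213.4628] (44.47059631347656, 45.70808410644531) [ 0.4955 -0.1005  0.104 ]
slots [ 0.5049 -0.0548  0.104 ] [ 0.4901 -0.1452  0.104 ] [ 0.4975 -0.1     0.104 ] 0.09155651382587476 80.72850197563842
tri slots (array([ 0.5052, -0.0553,  0.1009]), np.float64(0.0006203188616265754)) (array([ 0.4911, -0.1495,  0.0879]), np.float64(0.004215180857667338))
```

```bash
cat >> h.py <<'E'
from scipy.spatial.transform import Rotation as Ro
from workcell import arm
def go(x,y,z,ang):
    s=arm.sense();R=Ro.from_quat(s["tool_rot"]);a=np.radians(ang)
    T=Ro.from_matrix(np.array([[np.cos(a),np.sin(a),0],[np.sin(a),-np.cos(a),0],[0,0,-1]]))
    print(np.round(R.inv().apply(np.array([x,y,z])-s["eef_pos"]),4),np.round((R.inv()*T).as_rotvec()/np.pi,4))
def st():
    s=arm.sense();R=Ro.from_quat(s["tool_rot"]).as_matrix()
    print("t",s["t"],"pos",np.round(s["eef_pos"],4),"xang",np.round(np.degrees(np.arctan2(R[1,0],R[0,0])),2),"tilt",np.round(R[:2,2],4),"F",np.round(s["contact_force"],2),"M",np.round(s["moment"],3),"w",round(s["gripper_width"],3),"g",s["grip_force"])
E
python3 -c "
from h import *
go(.474,.2262,.16,123.4)
go(.474,.2262,.063,123.4)"
```

```text
[ 0.5223 -0.6795  0.0824] [-1.000e-04 -2.000e-04 -5.771e-01]
[ 0.5223 -0.6795  0.1794] [-1.000e-04 -2.000e-04 -5.771e-01]
```

play_rows(
  deltas="-1 0.5223 -0.6795 0 0 0 -0.577;-1 0.5223 -0.6795 0 0 0 -0.577;-1 0.5223 -0.6795 0 0 0 -0.577;-1 0.5223 -0.6795 0 0 0 -0.577;-1 0.5223 -0.6795 0 0 0 -0.577;-1 0.5223 -0.6795 0 0 0 -0.577;-1 0.5223 -0.6795 0 0 0 -0.577;-1 0.5223 -0.6795 0 0 0 -0.577;-1 0.5223 -0.6795 0 0 0 -0.577;-1 0.5223 -0.6795 0 0 0 -0.577;-1 0.5223 -0.6795 0 0 0 -0.577;-1 0.5223 -0.6795 0 0 0 -0.577;-1 0.5223 -0.6795 0 0 0 -0.577;-1 0.5223 -0.6795 0 0 0 -0.577;-1 0.5223 -0.6795 0 0 0 -0.577;-1 0.5223 -0.6795 0 0 0 -0.577;-1 0.5223 -0.6795 0 0 0 -0.577;-1 0.5223 -0.6795 0.04 0 0 -0.577;-1 0.5223 -0.6795 0.06 0 0 -0.577;-1 0.5223 -0.6795 0.08 0 0 -0.577",
)

```text
t: 1.97
eef_pos: [0.4645, 0.194, 0.1907]
tool_rot: [0.474, 0.881, 0.002, 0.002]
contact_force: [1.1, -0.3, -0.0]
gripper_width: 0.998
grip_force: 0.0
```

```bash
python3 -c "
from h import *
st()
go(.474,.2262,.11,123.4)
go(.474,.2262,.063,123.4)"
```

```text
t 1.9667 pos [0.4645 0.194  0.1907] xang 123.45 tilt [0.0047 0.0019] F [ 1.06 -0.26 -0.03] M [ 0.004 -0.042  0.01 ] w 0.998 g 0.0
[0.0217 0.0253 0.0808] [0.0016 0.0003 0.0003]
[0.0217 0.025  0.1278] [0.0016 0.0003 0.0003]
```

play_rows(
  deltas="-1 0.012 0.014 0.03 0 0 0;-1 0.012 0.014 0.06 0 0 0;-1 0.012 0.014 0.06 0 0 0;-1 0.012 0.014 0.06 0 0 0",
)

```text
t: 2.3
eef_pos: [0.4663, 0.2081, 0.1285]
tool_rot: [0.474, 0.881, -0.002, -0.001]
contact_force: [-0.3, -0.6, 0.5]
gripper_width: 1.001
grip_force: 0.0
```

```bash
python3 -c "
from h import *
st()
go(.474,.2262,.063,123.4)"
```

```text
t 2.3 pos [0.4663 0.2081 0.1285] xang 123.42 tilt [-0.0041 -0.0018] F [-0.29 -0.57  0.5 ] M [-0.034  0.007 -0.014] w 1.001 g 0.0
[0.0108 0.0167 0.0654] [-0.0014 -0.0002  0.0001]
```

play_rows(
  deltas="-1 0.011 0.0165 0.01 0 0 0;-1 0.011 0.0165 0.02 0 0 0;-1 0.011 0.0165 0.02 0 0 0;-1 0.011 0.0165 0.02 0 0 0;-1 0.011 0.0165 0.02 0 0 0",
)

```text
t: 2.72
eef_pos: [0.4755, 0.2261, 0.1107]
tool_rot: [0.475, 0.88, 0.0, 0.0]
contact_force: [0.5, -0.5, 0.1]
gripper_width: 0.998
grip_force: 0.0
```

```bash
python3 -c "
from h import *
st()
go(.474,.2262,.063,123.4)"
```

```text
t 2.7167 pos [0.4755 0.2261 0.1107] xang 123.34 tilt [0.0008 0.0003] F [ 0.53 -0.51  0.1 ] M [ 0.023  0.022 -0.001] w 0.998 g 0.0
[ 0.0009 -0.0013  0.0477] [ 0.0003  0.0001 -0.0003]
```

Now down and close gently.

play_rows(
  deltas="-1 0.001 -0.001 0.02 0 0 0;-1 0.001 -0.001 0.04 0 0 0;-1 0.001 -0.001 0.0475 0 0 0;-1 0.001 -0.001 0.0475 0 0 0;-1 0.001 -0.001 0.0475 0 0 0;0 0.001 -0.001 0.0475 0 0 0;0.3 0.001 -0.001 0.0475 0 0 0;0.6 0.001 -0.001 0.0475 0 0 0;1 0.001 -0.001 0.0475 0 0 0;1 0.001 -0.001 0.0475 0 0 0;1 0.001 -0.001 0.0475 0 0 0;1 0.001 -0.001 0.0475 0 0 0;1 0.001 -0.001 0.0475 0 0 0;1 0.001 -0.001 0.0475 0 0 0;1 0.001 -0.001 0.0475 0 0 0;1 0.001 -0.001 0.0475 0 0 0",
  squeeze=50,
)

```text
t: 4.05
eef_pos: [0.4744, 0.2272, 0.0624]
tool_rot: [0.474, 0.88, 0.0, 0.0]
contact_force: [0.5, 1.9, 5.6]
gripper_width: 0.132
grip_force: 49.6
```

```bash
python3 -c "
from h import *
st()"
```

```text
t 4.05 pos [0.4744 0.2272 0.0624] xang 123.39 tilt [0.0007 0.0003] F [0.54 1.85 5.6 ] M [-0.013  0.038  0.028] w 0.132 g 49.57079887390137
```

play_rows(
  deltas="1 0 0 -0.01 0 0 0;1 0 0 -0.02 0 0 0;1 0 0 -0.04 0 0 0;1 0 0 -0.07 0 0 0;1 0 0 -0.1 0 0 0;1 0 0 -0.13 0 0 0;1 0 0 -0.135 0 0 0;1 0 0 -0.135 0 0 0;1 0 0 -0.135 0 0 0;1 0 0 -0.135 0 0 0",
)

```text
t: 4.88
eef_pos: [0.4729, 0.2265, 0.1957]
tool_rot: [0.474, 0.88, -0.001, -0.001]
contact_force: [-0.3, -0.2, -2.4]
gripper_width: 0.133
grip_force: 49.1
```

```bash
python3 -c "
from h import *
st()
go(.4965,-.1003,.1975,80.7)"
```

```text
t 4.8833 pos [0.4729 0.2265 0.1957] xang 123.39 tilt [-0.0025 -0.0011] F [-0.31 -0.23 -2.4 ] M [ 0.049  0.024 -0.012] w 0.133 g 49.08927083015442
[-0.2859 -0.1602 -0.0015] [-9.000e-04  2.000e-04  2.371e-01]
```

play_rows(
  deltas="1 -0.02 -0.011 0 0 0 0.02;1 -0.05 -0.028 0 0 0 0.045;1 -0.08 -0.045 0 0 0 0.07;1 -0.11 -0.062 0 0 0 0.095;1 -0.14 -0.078 0 0 0 0.12;1 -0.17 -0.095 0 0 0 0.145;1 -0.2 -0.112 0 0 0 0.17;1 -0.23 -0.129 0 0 0 0.195;1 -0.255 -0.143 0 0 0 0.22;1 -0.272 -0.152 0 0 0 0.23;1 -0.281 -0.157 0 0 0 0.237;1 -0.286 -0.16 0 0 0 0.237;1 -0.286 -0.16 0 0 0 0.237;1 -0.286 -0.16 0 0 0 0.237;1 -0.286 -0.16 0 0 0 0.237;1 -0.286 -0.16 0 0 0 0.237",
)

```text
t: 6.22
eef_pos: [0.4977, -0.0987, 0.1969]
tool_rot: [0.761, 0.648, -0.0, -0.0]
contact_force: [-0.3, 0.0, -2.3]
gripper_width: 0.133
grip_force: 49.0
```

```bash
python3 - <<'E'
from h import *
st();go(.4965,-.1003,.175,80.7)
import cv2
from workcell import read_camera
s=read_camera("scene");t=read_camera("top")
def c(im,x,y,w=100,h=75):
    return cv2.resize(im[y-h//2:y-h//2+h,x-w//2:x-w//2+w],(400,300),interpolation=cv2.INTER_CUBIC)
cv2.imwrite("pics/t1f.png",t);cv2.imwrite("pics/s1f.png",s)
cv2.imwrite("pics/c1.png",np.hstack([c(s,317,180,120,90),c(t,348,205,120,90)]))
E
```

```text
t 6.2167 pos [ 0.4977 -0.0987  0.1969] xang 80.83 tilt [-0.0004  0.0003] F [-0.28  0.01 -2.28] M [-0.042 -0.003  0.   ] w 0.133 g 49.01232361793518
[-0.0018 -0.0009  0.0219] [-0.0001 -0.0001  0.0007]
```

View pics/c1.png

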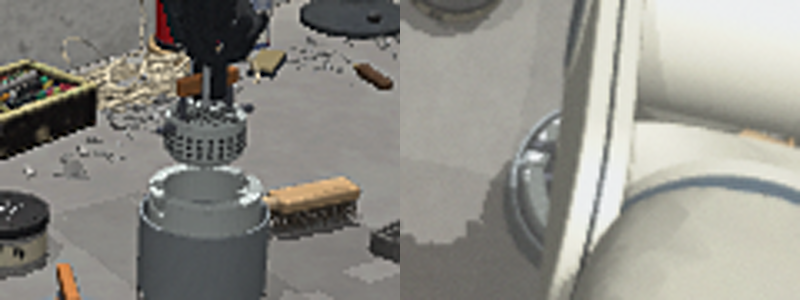

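The strainer hangs level just above the collar (scene ≈(316,175)). I'm lowering it into the mouth.

play_rows(
  deltas="1 -0.002 -0.001 0.005 0 0 0;1 -0.002 -0.001 0.01 0 0 0;1 -0.002 -0.001 0.018 0 0 0;1 -0.002 -0.001 0.024 0 0 0;1 -0.002 -0.001 0.027 0 0 0;1 -0.002 -0.001 0.03 0 0 0;1 -0.002 -0.001 0.033 0 0 0;1 -0.002 -0.001 0.036 0 0 0;1 -0.002 -0.001 0.036 0 0 0;1 -0.002 -0.001 0.036 0 0 0",
)

```text
t: 7.15
eef_pos: [0.4965, -0.1016, 0.161]
tool_rot: [0.762, 0.648, -0.0, -0.0]
contact_force: [-0.1, -0.5, -2.3]
gripper_width: 0.13
grip_force: 49.0
```

```bash
python3 -c "
from h import *
st();go(.4965,-.1003,.1415,80.7)"
```

```text
t 7.15 pos [ 0.4965 -0.1016  0.161 ] xang 80.73 tilt [-0.0002  0.0001] F [-0.07 -0.45 -2.3 ] M [-0.026 -0.046  0.03 ] w 0.13 g 48.97042751312256
[ 0.0013 -0.0002  0.0195] [-0.0001 -0.      0.0001]
```

play_rows(
  deltas="1 0.001 0 0.003 0 0 0;1 0.001 0 0.006 0 0 0;1 0.001 0 0.009 0 0 0;1 0.001 0 0.012 0 0 0;1 0.001 0 0.015 0 0 0;1 0.001 0 0.018 0 0 0;1 0.001 0 0.02 0 0 0;1 0.001 0 0.02 0 0 0;1 0.001 0 0.02 0 0 0",
)

```text
t: 7.9
eef_pos: [0.4966, -0.1006, 0.1409]
tool_rot: [0.762, 0.648, -0.0, -0.0]
contact_force: [0.9, 0.9, -2.9]
gripper_width: 0.131
grip_force: 49.0
```

```bash
python3 -c "
from h import *
st()"
```

```text
t 7.9 pos [ 0.4966 -0.1006  0.1409] xang 80.72 tilt [-0.0003  0.0001] F [ 0.91  0.86 -2.94] M [0.018 0.017 0.063] w 0.131 g 49.02020037174225
```

play_rows(
  deltas="1 0 0 0.002 0 0 0;1 0 0 0.004 0 0 0;1 0 0 0.006 0 0 0;1 0 0 0.007 0 0 0;1 0 0 0.008 0 0 0;1 0 0 0.008 0 0 0;1 0 0 0.008 0 0 0",
)

```text
t: 8.48
eef_pos: [0.4967, -0.1006, 0.1332]
tool_rot: [0.762, 0.648, -0.0, -0.0]
contact_force: [-1.8, -0.1, 2.5]
gripper_width: 0.13
grip_force: 49.7
```

```bash
python3 - <<'E'
from h import *
st()
import cv2
from workcell import read_camera
s=read_camera("scene")
cv2.imwrite("pics/c2.png",cv2.resize(s[150:225,265:365],(800,600),interpolation=cv2.INTER_CUBIC))
E
```

```text
t 8.4833 pos [ 0.4967 -0.1006  0.1332] xang 80.73 tilt [-0.0001  0.    ] F [-1.82 -0.12  2.46] M [0.157 0.285 0.01 ] w 0.13 g 49.68729078769684
```

View pics/c2.png

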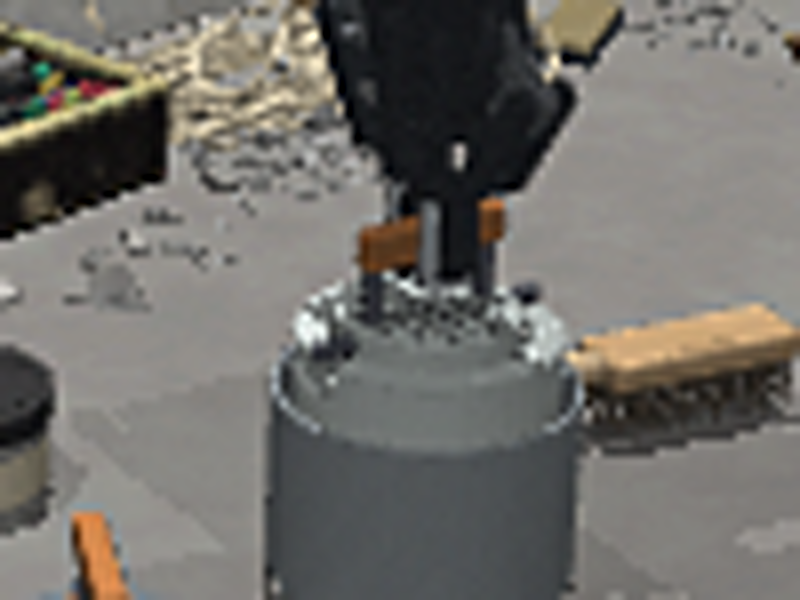

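Resting on something at about 5 N, with a sideways push towards −x. I'll ease 1.2 mm to −x and feel.

play_rows(
  deltas="1 0 -0.0006 0 0 0 0;1 0 -0.0012 0 0 0 0;1 0 -0.0012 0 0 0 0;1 0 -0.0012 0 0 0 0",
)

```text
t: 8.87
eef_pos: [0.495, -0.1003, 0.1328]
tool_rot: [0.762, 0.648, -0.0, -0.0]
contact_force: [-1.5, -0.2, -1.7]
gripper_width: 0.125
grip_force: 49.2
```

```bash
python3 - <<'E'
from h import *
st()
def pr(p):
    k=get_calibration("scene");M=np.array(k["world_to_cam"]);f=210/np.tan(np.radians(k["fov_y"]/2));q=M[:3,:3]@p+M[:3,3]
    return np.round([((k["cx"]-f*q[0]/q[2])-265)*8,((k["cy"]+f*q[1]/q[2])-150)*8])
u=np.array([np.cos(np.radians(80.7)),np.sin(np.radians(80.7)),0])
for sg in(1,-1):
    print("lug tip",pr(np.array([.4967,-.1006,.1048])+sg*.05*u),"slot",pr(np.array([.4965,-.1003,.104])+sg*.045*u),"slotfoot",pr(np.array([.4965,-.1003,.088])+sg*.051*u))
E
```

```text
t 8.8667 pos [ 0.495  -0.1003  0.1328] xang 80.74 tilt [-0.001   0.0001] F [-1.5  -0.22 -1.71] M [0.006 0.276 0.096] w 0.125 g 49.1621857881546
lug tip [317. 346.] slot [328. 345.] slotfoot [314. 388.]
lug tip [527. 286.] slot [517. 292.] slotfoot [527. 326.]
```

play_rows(
  deltas="1 0 -0.0005 0.001 0 0 0;1 0 -0.0005 0.002 0 0 0;1 0 -0.0005 0.003 0 0 0;1 0 -0.0005 0.004 0 0 0;1 0 -0.0005 0.004 0 0 0;1 0 -0.0005 0.004 0 0 0",
)

```text
t: 9.37
eef_pos: [0.4949, -0.1003, 0.1286]
tool_rot: [0.762, 0.648, -0.0, -0.0]
contact_force: [-0.2, 0.9, -4.7]
gripper_width: 0.131
grip_force: 48.7
```

```bash
python3 -c "
from h import *
st()"
```

```text
t 9.3667 pos [ 0.4949 -0.1003  0.1286] xang 80.73 tilt [-0.0004  0.0001] F [-0.25  0.92 -4.73] M [ 0.041 -0.003  0.189] w 0.131 g 48.65703463554382
```

play_rows(
  deltas="1 0 0 0 0 0 -0.003;1 0 0 0 0 0 -0.006;1 0 0 0.001 0 0 -0.006;1 0 0 0.002 0 0 -0.006;1 0 0 0.003 0 0 -0.006;1 0 0 0.003 0 0 -0.006;1 0 0 0.003 0 0 -0.006",
)

```text
t: 9.95
eef_pos: [0.495, -0.1004, 0.126]
tool_rot: [0.756, 0.655, -0.0, -0.0]
contact_force: [-1.2, 0.8, -3.2]
gripper_width: 0.131
grip_force: 49.1
```

```bash
python3 -c "
from h import *
st()"
```

```text
t 9.95 pos [ 0.495  -0.1004  0.126 ] xang 81.8 tilt [-0.0001  0.    ] F [-1.23  0.77 -3.19] M [ 0.018  0.217 -0.048] w 0.131 g 49.120824337005615
```

play_rows(
  deltas="1 0 -0.0003 0.001 0 0 0.001;1 0 -0.0003 0.002 0 0 0.001;1 0 -0.0003 0.003 0 0 0.001;1 0 -0.0003 0.004 0 0 0.001;1 0 -0.0003 0.005 0 0 0.001;1 0 -0.0003 0.0055 0 0 0.001;1 0 -0.0003 0.0055 0 0 0.001;1 0 -0.0003 0.0055 0 0 0.001",
)

```text
t: 10.62
eef_pos: [0.4948, -0.1003, 0.1206]
tool_rot: [0.757, 0.654, 0.0, 0.0]
contact_force: [-0.9, 1.4, -1.9]
gripper_width: 0.134
grip_force: 49.1
```

```bash
python3 -c "
from h import *
st()"
```

```text
t 10.6167 pos [ 0.4948 -0.1003  0.1206] xang 81.63 tilt [ 0.0002 -0.    ] F [-0.91  1.43 -1.93] M [ 0.032 -0.001  0.004] w 0.134 g 49.07959342002869
```

play_rows(
  deltas="1 0 0 0.0007 0 0 0;1 0 0 0.0014 0 0 0;1 0 0 0.0014 0 0 0;1 0 0 0.0014 0 0 0",
)

```text
t: 10.95
eef_pos: [0.4949, -0.1003, 0.1194]
tool_rot: [0.757, 0.654, 0.0, 0.0]
contact_force: [-0.5, 0.2, 0.8]
gripper_width: 0.133
grip_force: 49.7
```

```bash
python3 -c "
from h import *
st()"
```

```text
t 10.95 pos [ 0.4949 -0.1003  0.1194] xang 81.63 tilt [ 0.0004 -0.0001] F [-0.49  0.19  0.85] M [ 0.001  0.167 -0.056] w 0.133 g 49.69100296497345
```

play_rows(
  deltas="1 0 0 -0.0013 0 0 0;1 0 0 -0.0013 0 0 0;1 0 0 -0.0013 0 0 0.008;1 0 0 -0.0013 0 0 0.016;1 0 0 -0.0013 0 0 0.024;1 0 0 -0.0013 0 0 0.032;1 0 0 -0.0013 0 0 0.04;1 0 0 -0.0013 0 0 0.048;1 0 0 -0.0013 0 0 0.056;1 0 0 -0.0013 0 0 0.056;1 0 0 -0.0013 0 0 0.056",
)

```text
t: 11.87
eef_pos: [0.4946, -0.1003, 0.1203]
tool_rot: [0.811, 0.585, -0.0, -0.0]
contact_force: [0.0, 0.6, -1.4]
gripper_width: 0.129
grip_force: 49.2
```

```bash
python3 -c "
from h import *
st()"
```

```text
t 11.8667 pos [ 0.4946 -0.1003  0.1203] xang 71.59 tilt [-0.0002  0.    ] F [ 0.04  0.6  -1.39] M [-0.044 -0.031  0.02 ] w 0.129 g 49.215556383132935
```

Turned 10° with no resistance, so it is in the passage. I'll continue another 28°.

play_rows(
  deltas="1 0 0 -0.0005 0 0 0.01;1 0 0 -0.0005 0 0 0.02;1 0 0 -0.0005 0 0 0.03;1 0 0 -0.0005 0 0 0.04;1 0 0 -0.0005 0 0 0.05;1 0 0 -0.0005 0 0 0.06;1 0 0 -0.0005 0 0 0.07;1 0 0 -0.0005 0 0 0.08;1 0 0 -0.0005 0 0 0.09;1 0 0 -0.0005 0 0 0.1;1 0 0 -0.0005 0 0 0.11;1 0 0 -0.0005 0 0 0.12;1 0 0 -0.0005 0 0 0.13;1 0 0 -0.0005 0 0 0.14;1 0 0 -0.0005 0 0 0.15;1 0 0 -0.0005 0 0 0.155;1 0 0 -0.0005 0 0 0.155;1 0 0 -0.0005 0 0 0.155",
)

```text
t: 13.37
eef_pos: [0.4946, -0.1003, 0.1209]
tool_rot: [0.928, 0.372, -0.0, -0.0]
contact_force: [1.3, 0.0, -1.8]
gripper_width: 0.128
grip_force: 49.1
```

```bash
python3 -c "
from h import *
st()"
```

```text
t 13.3667 pos [ 0.4946 -0.1003  0.1209] xang 43.71 tilt [-0.0002  0.0001] F [ 1.25  0.03 -1.77] M [ 0.001 -0.002  0.006] w 0.128 g 49.081276059150696
```

play_rows(
  deltas="1 0 0 0 0 0 0.01;1 0 0 0 0 0 0.02;1 0 0 0 0 0 0.03;1 0 0 0 0 0 0.04;1 0 0 0 0 0 0.05;1 0 0 0 0 0 0.06;1 0 0 0 0 0 0.066;1 0 0 0 0 0 0.07;1 0 0 0 0 0 0.07;1 0 0 0 0 0 0.07",
)

```text
t: 14.2
eef_pos: [0.4945, -0.1001, 0.1209]
tool_rot: [0.963, 0.268, -0.0, -0.0]
contact_force: [-0.3, 2.9, -1.9]
gripper_width: 0.131
grip_force: 49.1
```

```bash
python3 -c "
from h import *
st()"
```

```text
t 14.2 pos [ 0.4945 -0.1001  0.1209] xang 31.1 tilt [-0.0006  0.0003] F [-0.35  2.85 -1.86] M [0.411 0.093 0.143] w 0.131 g 49.11991775035858
```

One lug is touching the end stop. I'll shift 0.8 mm off it and feel down into the notch.

play_rows(
  deltas="1 0 -0.0008 0 0 0 0;1 0 -0.0008 0 0 0 0;1 0 -0.0008 0.001 0 0 0;1 0 -0.0008 0.002 0 0 0;1 0 -0.0008 0.003 0 0 0;1 0 -0.0008 0.003 0 0 0;1 0 -0.0008 0.003 0 0 0",
)

```text
t: 14.78
eef_pos: [0.4945, -0.0997, 0.1179]
tool_rot: [0.964, 0.268, 0.0, 0.0]
contact_force: [1.6, -0.8, -2.7]
gripper_width: 0.134
grip_force: 49.0
```

```bash
python3 -c "
from h import *
st()"
```

```text
t 14.7833 pos [ 0.4945 -0.0997  0.1179] xang 31.05 tilt [ 0.0004 -0.0001] F [ 1.62 -0.79 -2.71] M [-0.108 -0.217  0.114] w 0.134 g 48.96331429481506
```

play_rows(
  deltas="1 0 0 0.001 0 0 -0.002;1 0 0 0.002 0 0 -0.002;1 0 0 0.003 0 0 -0.002;1 0 0 0.0036 0 0 -0.002;1 0 0 0.0036 0 0 -0.002;1 0 0 0.0036 0 0 -0.002",
)

```text
t: 15.28
eef_pos: [0.4944, -0.0997, 0.1144]
tool_rot: [0.963, 0.271, 0.0, 0.0]
contact_force: [0.8, -1.6, -1.9]
gripper_width: 0.134
grip_force: 49.2
```

```bash
python3 -c "
from h import *
st()"
```

```text
t 15.2833 pos [ 0.4944 -0.0997  0.1144] xang 31.4 tilt [ 0.0001 -0.0001] F [ 0.75 -1.56 -1.95] M [-0.249 -0.073  0.112] w 0.134 g 49.15887773036957
```

play_rows(
  deltas="1 0 0.0003 0.0004 0 0 0;1 0 0.0003 0.0008 0 0 0;1 0 0.0003 0.0008 0 0 0;1 0 0.0003 0.0008 0 0 0",
  squeeze=20,
)

```text
t: 15.62
eef_pos: [0.4944, -0.0998, 0.1137]
tool_rot: [0.963, 0.271, 0.0, -0.0]
contact_force: [-1.2, -0.0, 1.6]
gripper_width: 0.127
grip_force: 49.6
```

```bash
python3 -c "
from h import *
st()"
```

```text
t 15.6167 pos [ 0.4944 -0.0998  0.1137] xang 31.4 tilt [-0.      0.0001] F [-1.21 -0.04  1.57] M [0.014 0.1   0.048] w 0.127 g 49.63273823261261
```

The lugs are seated on the notch floor at .1137, as expected, with about 3.9 N. Now I release with a small opening and rise.

play_rows(
  deltas="0.75 0 0 0 0 0 0;0.7 0 0 0 0 0 0;0.6 0 0 0 0 0 0;0.5 0 0 0 0 0 0;0.4 0 0 0 0 0 0;0.4 0 0 0 0 0 0;0.4 0 0 0 0 0 0",
)

```text
t: 16.2
eef_pos: [0.4944, -0.0999, 0.1135]
tool_rot: [0.963, 0.271, -0.0, -0.0]
contact_force: [-0.7, -0.4, 0.8]
gripper_width: 0.301
grip_force: 0.0
```

```bash
python3 -c "
from h import *
st()"
```

```text
t 16.2 pos [ 0.4944 -0.0999  0.1135] xang 31.4 tilt [-0.  0.] F [-0.66 -0.44  0.81] M [-0.069 -0.018 -0.018] w 0.301 g 0.0
```

play_rows(
  deltas="0.4 0 0 -0.005 0 0 0;0.4 0 0 -0.012 0 0 0;0.4 0 0 -0.025 0 0 0;0.4 0 0 -0.05 0 0 0;0.4 0 0 -0.08 0 0 0;0.4 0 0 -0.11 0 0 0;0.4 0 0 -0.14 0 0 0;0.4 0 0 -0.15 0 0 0;0.4 -0.02 0.03 -0.15 0 0 0;0.4 -0.04 0.06 -0.15 0 0 0;0.4 -0.06 0.09 -0.15 0 0 0;0.4 -0.08 0.13 -0.15 0 0 0;0.4 -0.1 0.165 -0.15 0 0 0;0.4 -0.12 0.2 -0.15 0 0 0;0.4 -0.14 0.23 -0.15 0 0 0;0.4 -0.16 0.26 -0.15 0 0 0;0.4 -0.18 0.29 -0.15 0 0 0;0.4 -0.18 0.3 -0.15 0 0 0;0.4 -0.18 0.3 -0.15 0 0 0;0.4 -0.18 0.3 -0.15 0 0 0",
)

```text
t: 17.87
eef_pos: [0.4969, -0.4493, 0.263]
tool_rot: [0.963, 0.27, -0.0, -0.001]
contact_force: [0.3, 0.2, -0.4]
gripper_width: 0.299
grip_force: 0.0
```

```bash
python3 - <<'E'
from h import *
st()
import cv2
from workcell import read_camera
s=read_camera("scene");t=read_camera("top")
cv2.imwrite("pics/t3f.png",t)
z=lambda im,x,y,w,h:cv2.resize(im[y:y+h,x:x+w],(400,300),interpolation=cv2.INTER_CUBIC)
cv2.imwrite("pics/c3.png",np.vstack([np.hstack([z(s,275,160,80,60),z(t,307,185,80,60)]),np.hstack([cv2.resize(s,(400,300)),cv2.resize(t,(400,300))])]))
E
```

```text
t 17.8667 pos [ 0.4969 -0.4493  0.263 ] xang 31.36 tilt [-0.0007  0.0012] F [ 0.32  0.2  -0.42] M [-0.024 -0.038 -0.022] w 0.299 g 0.0
```

View pics/c3.png

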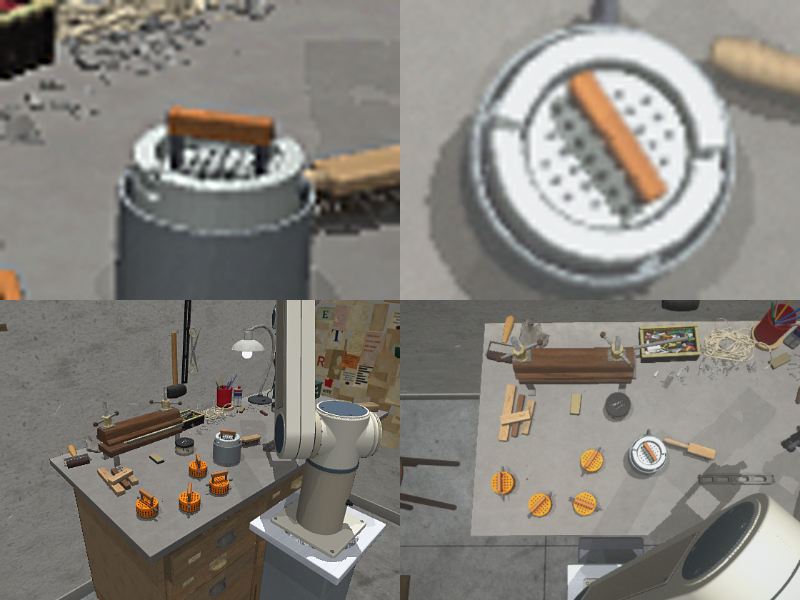

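The strainer hangs level in the collar (top ≈(349,212)), with the bar turned about 50° clockwise from the slots. The bystanders have not moved. I'm handing in.

```bash
python3 -c "
from workcell import job
print(job.hand_in())"
```

```text
the job is handed in; nothing more can be done
None
```

The steel strainer is hanging in the wash pot's collar, level and locked about 50° clockwise of the slots. It took about 18 s, contact readings stayed around 5 N, the ink tin, brush and whetstone were not touched, and the job is handed in.

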